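# Find the freshly refilled seasoning shaker and hold it over the bowl

### The arm

A 6-joint arm with a two-finger parallel gripper is mounted at the origin on the work surface. World frame = base frame: x ahead of the robot, y to its left, z up, the work surface at z = 0. Lengths are in m, angles in rad, forces in N, time in s.
With the tool pointing down it reaches from about 0.275 to 0.875 m from the base axis. Payload 12.5 kg.
Tool frame: the origin (TCP) lies on the centre line of the jaws, within the pads' length; the fingertips stand r.finger_overhang ahead of it and the grasp point (between the pads) lies 3 mm ahead of it (r.finger_overhang is the distance from the TCP to the fingertips, in m); z points along the fingers, y is the direction in which the jaws open and shut (so a half turn about z gives the same grasp; the last joint's range is limited). The gripper opens to 85 mm and grips with 20 to 120 N. Pads are 22 mm wide; open, the fingers measure 114 mm over their backs; the gripper's body (76 mm by 85 mm) begins 54 mm behind the grasp point. The pads swing forward as they close: fully open they stand 13 mm farther back than shut.
Start: joints at [1.075, 0.351, 1.652, -0, 1.139, -0.085], TCP at [0.22, 0.504, 0.253] pointing down, gripper open.
Joint ranges: [-2.75, 2.75], [-0.79, 2.1], [0.01, 2.65], [-1.57, 4.71], [0.07, 3.14], [-2.87, 2.87]. Speed limits (rad/s): [2.22, 2.22, 2.79, 3.14, 3.14, 3.14].

### API

Orientations are given as a unit quaternion [x, y, z, w].
In Python, from cell import r, optics gives the robot as it stands. The module is installed in compiled form; this text tells all that it offers. Calls block until the motion is done:
- r.move_to(position, orientation): joint-space move of the TCP to a pose.
- r.move_linear(position, rot=None, vel=0.15): straight line of the TCP; rot=None keeps the orientation; vel is the mean speed in m/s.
- r.set_joints(angles): joint-space move.
- r.set_gripper(opening, squeeze=None): opening from 0.0 (shut) to 1.0 (fully open); squeeze is the grip in N (None keeps the last); returns when the fingers have stopped.
- r.sleep(seconds).
- r.inverse_kinematics(position, orientation): joint angles nearest the present ones, or None.
- optics.get_image(name): name is "side" or "top"; returns a dict with "pixels" (384x512x3 uint8, red, green, blue), "depth" (384x512 float32, m along the optical axis (not along the pixel's ray), 0 where there is no reading), "fx", "fy", "cx", "cy" (pixels), "D" ([k1, k2, p1, p2, k3] as OpenCV has them; the pictures are not rectified), "camera_from_world" (4x4, takes a point from world to camera coordinates). Camera axes: x right, y down, z forward; pixel columns grow to the right and rows downward; lengths in m; the calibration is good to about 2 mm. A picture is of the moment at which its call begins.
A pose or a line that the arm cannot do raises r.PlanningError and nothing moves.
- r.hand_in(): hands the job in, once; it reports no verdict.
Readings, each from a call of its own:
- r.current_t(): time.
- r.current_q(): joint angles.
- r.current_qvel(): joint speeds.
- r.current_effort(): joint torques, N m.
- r.current_tool_pos(): TCP position.
- r.current_ee_rot(): TCP orientation.
- r.current_contact_force(): force on the tool from outside, world axes, zero at the start.
- r.current_torque(): the same for the moment, N m.
- r.current_opening(): opening from 0.0 (shut) to 1.0 (fully open).
Only numpy, scipy, OpenCV 4.12 (cv2) and the standard library are available. Lean on these libraries where they do the work, as an engineer would, in place of code of your own. Each camera call takes 0.05 s, during which the arm holds its last target.

### The job

Two identical steel seasoning shakers stand on the counter, one with a spent refill inside and one with a fresh, heavy one. Lift each in turn about 5 to 10 cm clear of the counter to feel its weight, setting a shaker back upright where it stood before you take the other, never dropping or tipping one; then finish holding the heavier one in the gripper, still and upright over the middle of the deep bowl on the serving tray with its foot some 5 to 10 cm above the bowl's rim, while the lighter one stands back in its place and nothing else has been shifted.

Things in the scene. Friction and masses are not known exactly. Their poses are not given: they have to be found in the camera images.
- shaker_1: Closed seasoning shaker: steel cylinder 52 mm in diameter, 84 mm tall, with a narrower black cap (47 mm) on top, 102 mm tall overall. Origin: centre of its underside. Grip it with about 25 N, 45 to 75 mm above its foot. One shaker holds a spent refill (0.12 to 0.18 kg in all), the other a fresh one (0.37 to 0.55 kg); either may be the heavy one. The refill has a few mm of play inside.
- shaker_2: Closed seasoning shaker: steel cylinder 52 mm in diameter, 84 mm tall, with a narrower black cap (47 mm) on top, 102 mm tall overall. Origin: centre of its underside. Grip it with about 25 N, 45 to 75 mm above its foot. One shaker holds a spent refill (0.12 to 0.18 kg in all), the other a fresh one (0.37 to 0.55 kg); either may be the heavy one. The refill has a few mm of play inside.
- table: The steel counter on which everything stands: a flat top at z = 0.
- bowl: Deep white bowl that stands on the tray, 120 mm in diameter at the rim, 55 mm tall. Origin: centre of its underside, z up. Loose; must not be shifted.
- bowl_rim (a point): Centre of the bowl's mouth, at the height of its rim (60 mm above the counter).
- tray: Pale yellow serving tray lying on the counter, 250 x 340 mm (its x, y), rim 18 mm high, floor 5 mm thick; fixed. Origin: centre of its underside. It carries the bowl and a flat plate; which is on which half varies.
- plate: Flat white plate, 120 mm in diameter, 18 mm tall, on the other half of the tray. Origin: centre of its underside. A bystander: leave it where it is.
- cup: White cup without a handle, 72 mm in diameter, 75 mm tall, beyond the shakers. Origin: centre of its underside. A bystander: leave it where it is.
- bottle: Brown glass bottle, 60 mm in diameter, 170 mm tall, towards the far right. Origin: centre of its underside. A bystander: leave it where it is.
- mill: Dark wooden pepper mill, 52 mm in diameter, 146 mm tall, beyond the cup. Origin: centre of its underside. A bystander: leave it where it is.
- spoon: Steel spoon 170 mm long lying on the counter between the robot and the shakers. Origin on its underside. A bystander: leave it where it is.
Not all that is in view belongs to the job. Leave any green look-alike of the shaker_1 alone.

How it is judged:
By the outcome, as a careful person would: the job done as asked, in the order asked, and still so for the second after the job is handed in, while the arm keeps its last pose, push and grip.
It also fails if it takes over 69 s, if anything falls off the work surface, if the arm or the gripper's body presses on something with over 40 N, if the wrist force passes 120 N, or if a joint passes its speed limit or range.

## Working session

There is one attempt and no reset: what is moved stays moved. The work goes in short steps, each a Python script; the robot and the scene stay as the last script left them, time stands still between calls to the robot, and variables do not carry over. Pictures are saved under pics/ and viewed, and the job is handed in when it is done.

```bash
mkdir -p pics; python3 - <<'E'
from cell import r, optics
import cv2,numpy as np
for n in("top","side"):
    d=optics.get_image(n); cv2.imwrite(f"pics/{n}0.png",d["pixels"][:,:,::-1])
    print(n,d["fx"],d["cx"],d["cy"],d["D"]); print(np.round(d["camera_from_world"],3), (d["depth"]>0).mean())
print(r.current_t(),r.finger_overhang,r.current_tool_pos(),r.current_ee_rot(),r.current_contact_force())
E
```

```text
top 374.667765094406 255.52532732859322 187.25777350235137 [-0.07910276  0.          0.          0.          0.        ]
[[ 0.083 -0.997 -0.007 -0.084]
 [-0.972 -0.079 -0.22   0.585]
 [ 0.218  0.025 -0.976  0.85 ]
 [ 0.     0.     0.     1.   ]] 0.9960276285807291
side 421.19091900476076 258.33563445786433 187.85961434373698 [-0.13622602  0.          0.          0.          0.        ]
[[ 0.997 -0.078 -0.004 -0.58 ]
 [-0.048 -0.578 -0.815  0.079]
 [ 0.061  0.812 -0.58   1.146]
 [ 0.     0.     0.     1.   ]] 0.996002197265625
0.1 0.022 [0.21949218 0.50400317 0.25281685] [ 2.03963936e-01  9.78978264e-01 -5.00483586e-04 -1.47278387e-04] [-0.11020215  0.60895522  0.1675007 ]
```

View pics/top0.png

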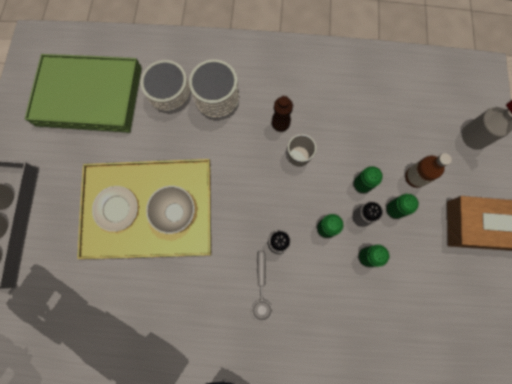

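View pics/side0.png

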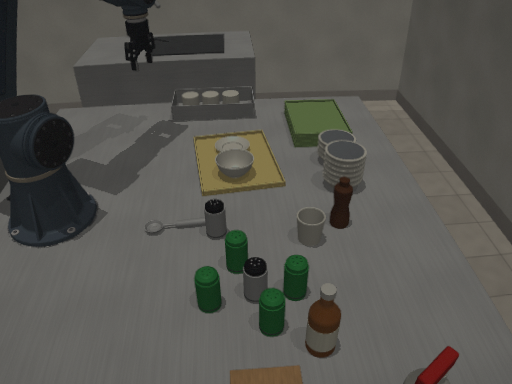

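The top view shows the two steel shakers with black caps at (280,241) and (371,212). Four green look-alikes surround the second one, at (330,225), (368,179), (404,205) and (375,256). The bowl is the deeper dish, at (171,211). The dish at (116,209) is the plate. The side view agrees: shakers at (215,218) and (255,278). Next I'll enlarge both and measure.

```bash
cat > h.py <<'E'
import cv2,numpy as np
from cell import r,optics
def K(d): return np.array([[d["fx"],0,d["cx"]],[0,d["fy"],d["cy"]],[0,0,1.]])
def ray(d,u,v):
    p=cv2.undistortPoints(np.array([[[u,v]]],float),K(d),np.array(d["D"]))[0,0]
    T=np.array(d["camera_from_world"]);R=T[:3,:3];c=-R.T@T[:3,3]
    return c,R.T@np.array([p[0],p[1],1.])
def onplane(d,u,v,z):
    c,k=ray(d,u,v);return c+k*(z-c[2])/k[2]
def cloud(d):
    h,w=d["depth"].shape
    uv=np.stack(np.meshgrid(np.arange(w),np.arange(h)),-1).reshape(-1,1,2).astype(float)
    p=cv2.undistortPoints(uv,K(d),np.array(d["D"]))[:,0]
    z=d["depth"].reshape(-1,1);T=np.array(d["camera_from_world"])
    P=np.hstack([p*z,z]);return ((P-T[:3,3])@T[:3,:3]).reshape(h,w,3)
E
python3 - <<'E'
from h import *
D={n:optics.get_image(n) for n in("top","side")}
t=D["top"];s=D["side"]
a=cv2.resize(t["pixels"][150:290,230:430,::-1],None,fx=3,fy=3,interpolation=cv2.INTER_CUBIC)
b=cv2.resize(s["pixels"][190:350,140:360,::-1],None,fx=2.2,fy=2.2,interpolation=cv2.INTER_CUBIC)
cv2.imwrite("pics/cropt.png",a);cv2.imwrite("pics/crops.png",b)
for n,seeds in(("top",[(280,241),(371,212),(330,225),(368,179),(404,205),(375,256),(171,211),(116,209),(300,150),(283,110),(430,168)]),("side",[(214,207),(255,267),(236,240),(296,264),(207,275),(272,300),(235,160),(232,145),(311,217)])):
    d=D[n];C=cloud(d);hsv=cv2.cvtColor(d["pixels"],cv2.COLOR_RGB2HSV)
    for (u,v) in seeds:
        w=45 if n=="top" and u<200 else 28
        yy,xx=np.mgrid[:384,:512]
        m=(np.hypot(xx-u,yy-v)<w)&(d["depth"]>0)&(C[...,2]>0.03)
        lab=cv2.connectedComponents(m.astype(np.uint8))[1]
        if lab[v,u]: m=lab==lab[v,u]
        if not m.any(): print(n,u,v,"none");continue
        zt=np.percentile(C[...,2][m],98); q=C[m&(C[...,2]>zt-.006)]
        (cx,cy),rad=cv2.minEnclosingCircle(q[:,:2].astype(np.float32)) 
        print(n,(u,v),"ztop %.3f"%zt,"mid",np.round([cx,cy],4),"rad %.4f"%rad,"mean",np.round(q.mean(0)[:2],4), d["pixels"][v,u])
E
```

```text
top (280, 241) ztop 0.103 mid [ 0.4626 -0.1012] rad 0.0216 mean [ 0.462  -0.1019] [25 23 22]
top (371, 212) ztop 0.102 mid [ 0.5499 -0.3119] rad 0.0226 mean [ 0.5486 -0.3129] [45 42 41]
top (330, 225) ztop 0.102 mid [ 0.5109 -0.2236] rad 0.0217 mean [ 0.5114 -0.2232] [ 48 115  56]
top (368, 179) ztop 0.102 mid [ 0.634  -0.3135] rad 0.0226 mean [ 0.6354 -0.3118] [31 88 38]
top (404, 205) ztop 0.102 mid [ 0.5767 -0.4002] rad 0.0214 mean [ 0.576  -0.4003] [37 97 45]
top (375, 256) ztop 0.102 mid [ 0.4486 -0.331 ] rad 0.0213 mean [ 0.4483 -0.3304] [ 45 110  53]
top (171, 211) ztop 0.062 mid [0.5196 0.169 ] rad 0.0592 mean [0.5229 0.1718] [173 174 163]
top (116, 209) ztop 0.061 mid [0.5165 0.2023] rad 0.0458 mean [0.5169 0.2174] [172 172 156]
top (300, 150) ztop 0.077 mid [ 0.6985 -0.1412] rad 0.0362 mean [ 0.6999 -0.1423] [167 156 139]
top (283, 110) ztop 0.144 mid [ 0.7897 -0.0869] rad 0.0141 mean [ 0.7887 -0.0871] [47 24 14]
top (430, 168) ztop 0.170 mid [ 0.6666 -0.4534] rad 0.0142 mean [ 0.6662 -0.4535] [71 37 17]
side (214, 207) ztop 0.102 mid [ 0.4652 -0.1058] rad 0.0220 mean [ 0.4647 -0.1082] [20 20 22]
side (255, 267) ztop 0.101 mid [ 0.5557 -0.3481] rad 0.0519 mean [ 0.5524 -0.3275] [18 20 21]
side (236, 240) ztop 0.102 mid [ 0.5253 -0.2646] rad 0.0575 mean [ 0.5217 -0.2496] [35 84 43]
side (296, 264) ztop 0.102 mid [ 0.6378 -0.3178] rad 0.0212 mean [ 0.6371 -0.3198] [32 84 42]
side (207, 275) ztop 0.101 mid [ 0.449  -0.3362] rad 0.0220 mean [ 0.4488 -0.3374] [24 65 32]
side (272, 300) ztop 0.102 mid [ 0.5772 -0.4047] rad 0.0218 mean [ 0.5768 -0.4072] [34 85 43]
side (235, 160) ztop 0.061 mid [0.5227 0.1675] rad 0.0619 mean [0.5199 0.1713] [118 116 106]
side (232, 145) ztop 0.062 mid [0.5227 0.1675] rad 0.0619 mean [0.5205 0.1711] [131 127 116]
side (311, 217) ztop 0.076 mid [ 0.7007 -0.1435] rad 0.0371 mean [ 0.7003 -0.1441] [85 84 77]
```

```bash
python3 -c "
import cv2,numpy as np
a=cv2.imread('pics/cropt.png');b=cv2.imread('pics/crops.png');print(a.shape,b.shape)"
```

```text
(420, 600, 3) (352, 484, 3)
```

View pics/cropt.png

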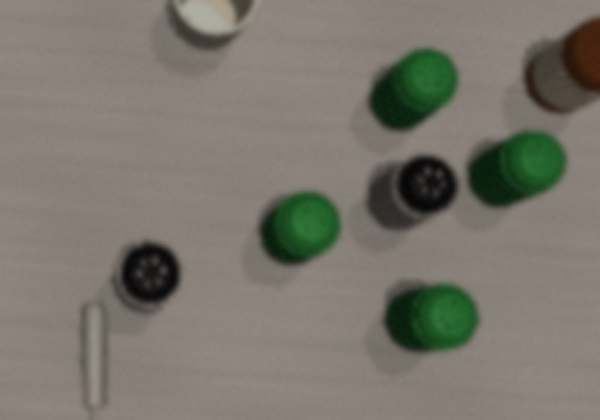

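View pics/crops.png

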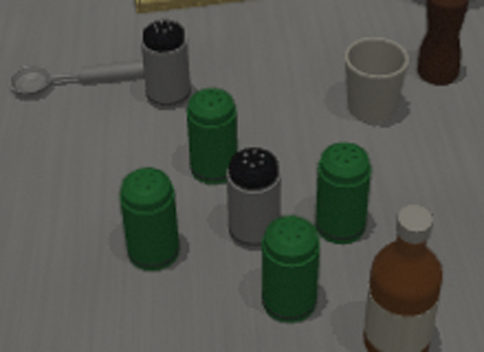

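The crops confirm that only the two black-capped steel cylinders fit. The green ones are the decoys. Both views give heights of 0.102 for the shakers and about 0.061 for the bowl rim, and they agree to about 4 mm, so I average them. For the hemmed-in shaker the jaw axis goes at about 56°, between its neighbours.

```bash
cat >> h.py <<'E'
from scipy.spatial.transform import Rotation as Ro
A=np.array([.4637,-.1033]);B=np.array([.5509,-.3142]);BOWL=np.array([.5212,.1685])
def down(deg):
    c,s=np.cos(np.radians(deg)),np.sin(np.radians(deg))
    return Ro.from_matrix(np.array([[-s,c,0],[c,s,0],[0,0,-1.]])).as_quat()
ZG=.066
def fz(n=15):
    F=[]
    for _ in range(n): F.append(r.current_contact_force()); r.sleep(.04)
    return np.round(np.mean(F,0),2),np.round(np.std(F,0),2)
def st(l): print(l,"t %.2f"%r.current_t(),"tcp",np.round(r.current_tool_pos(),4),"open %.3f"%r.current_opening(),"F",np.round(r.current_contact_force(),2))
E
python3 - <<'E'
from h import *
for p in(A,B,BOWL):
  for th in(56,236):
    for z in (.066,.2): 
        q=r.inverse_kinematics([*p,z],down(th)); print(p,th,z,None if q is None else np.round(q,2))
E
```

```text
[ 0.4637 -0.1033] 56 0.066 [-0.32  0.52  1.98 -0.    0.65 -1.29]
[ 0.4637 -0.1033] 56 0.2 [-0.32  0.28  1.89 -0.    0.96 -1.29]
[ 0.4637 -0.1033] 236 0.066 [-0.32  0.52  1.98 -0.    0.65  1.85]
[ 0.4637 -0.1033] 236 0.2 [-0.32  0.28  1.89 -0.    0.96  1.85]
[ 0.5509 -0.3142] 56 0.066 [-0.59  0.73  1.54 -0.    0.87 -1.57]
[ 0.5509 -0.3142] 56 0.2 [-0.59  0.56  1.47 -0.    1.11 -1.57]
[ 0.5509 -0.3142] 236 0.066 [-0.59  0.73  1.54 -0.    0.87  1.57]
[ 0.5509 -0.3142] 236 0.2 [-0.59  0.56  1.47 -0.    1.11  1.57]
[0.5212 0.1685] 56 0.066 [ 0.23  0.61  1.79 -0.    0.75 -0.75]
[0.5212 0.1685] 56 0.2 [ 0.23  0.41  1.71 -0.    1.02 -0.75]
[0.5212 0.1685] 236 0.066 [ 0.23  0.61  1.79 -0.    0.75  2.39]
[0.5212 0.1685] 236 0.2 [ 0.23  0.41  1.71 -0.    1.02  2.39]
```

```bash
python3 - <<'E'
from h import *
r.move_to([*A,.22],down(56)); st("above")
print("empty",fz())
r.move_linear([*A,ZG],vel=.1); st("down")
d=optics.get_image("side"); cv2.imwrite("pics/atA.png",cv2.resize(d["pixels"][150:300,130:330,::-1],None,fx=3,fy=3))
r.set_gripper(0.0,25); st("closed"); r.sleep(.2); print(fz(5))
E
```

```text
above t 2.53 tcp [ 0.4639 -0.1028  0.22  ] open 1.004 F [-0.07  0.17 -0.06]
empty (array([ 0.07, -0.1 , -0.09]), array([0.53, 0.39, 0.58]))
down t 4.85 tcp [ 0.4639 -0.1034  0.0664] open 1.003 F [-0.56  0.2  -0.02]
closed t 5.31 tcp [ 0.4638 -0.1033  0.0663] open 0.610 F [-2.24  0.97  5.29]
(array([-1.23,  0.8 ,  4.45]), array([0.39, 0.35, 0.33]))
```

View pics/atA.png

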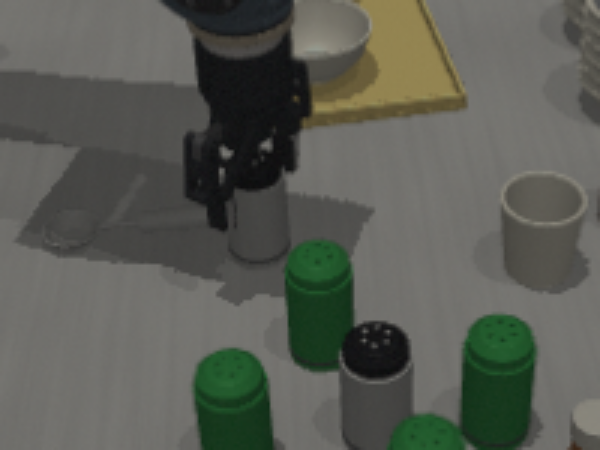

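The jaws straddle the near shaker cleanly, and 0.61 of full opening is about 52 mm, matching its diameter. Now lifting it to weigh.

```bash
python3 - <<'E'
from h import *
r.move_linear([*A,ZG+.075],vel=.06); st("lifted"); r.sleep(.4)
d=optics.get_image("side"); cv2.imwrite("pics/liftA.png",cv2.resize(d["pixels"][130:280,130:330,::-1],None,fx=3,fy=3))
print("hold",fz(25)); st("")
E
```

```text
lifted t 7.12 tcp [ 0.4635 -0.1032  0.1406] open 0.605 F [-0.62  0.95 -3.77]
hold (array([-0.  , -0.1 , -4.17]), array([0.44, 0.56, 0.43]))
 t 8.61 tcp [ 0.4637 -0.1033  0.141 ] open 0.608 F [-0.3   0.47 -4.48]
```

View pics/liftA.png

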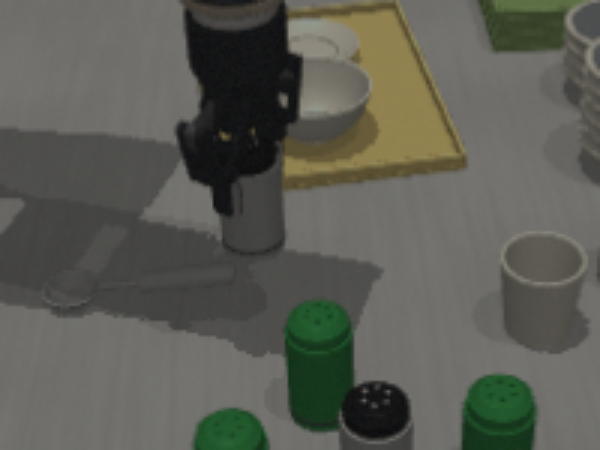

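The near shaker hangs upright and weighs about 4.1 N (0.42 kg), so it's the heavy one. I set it back and weigh the other.

```bash
python3 - <<'E'
from h import *
r.move_linear([*A,ZG+.008],vel=.08)
r.move_linear([*A,ZG+.0005],vel=.015); st("set")
r.sleep(.3); print(fz(5))
r.set_gripper(1.0); r.sleep(.2); st("open")
r.move_linear([*A,.2],vel=.1); st("up")
D={n:optics.get_image(n) for n in("top","side")}
for n in D: cv2.imwrite(f"pics/{n}1.png",D[n]["pixels"][:,:,::-1])
E
```

```text
set t 10.24 tcp [ 0.4637 -0.1033  0.0665] open 0.613 F [-0.01  0.06 -4.09]
(array([-0.01, -0.32, -4.41]), array([0.44, 0.35, 0.43]))
open t 11.38 tcp [ 0.4637 -0.1033  0.0665] open 1.000 F [ 0.11  0.5  -0.02]
up t 12.87 tcp [ 0.4635 -0.1032  0.1995] open 1.001 F [-0.09  0.09  0.24]
```

View pics/side1.png

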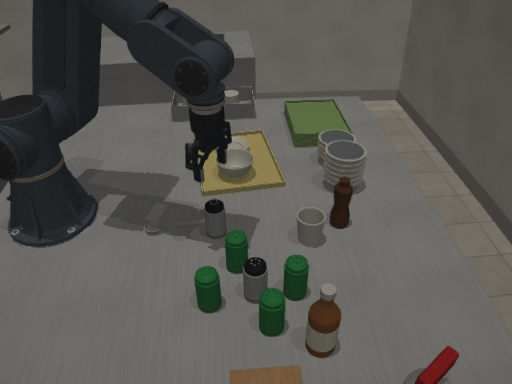

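The near shaker is back upright in place at (215,218). It was still carrying its weight when I released it, so it hung a fraction of a millimetre up. For the next one I'll lower until the force shows contact.

```bash
python3 - <<'E'
from h import *
r.move_to([*B,.22],down(56)); st("above"); e=fz(); print("empty",e)
r.move_linear([*B,ZG+.002],vel=.1); st("down")
D={n:optics.get_image(n) for n in("top","side")}
cv2.imwrite("pics/atBs.png",cv2.resize(D["side"]["pixels"][190:340,170:370,::-1],None,fx=3,fy=3))
cv2.imwrite("pics/atBt.png",D["top"]["pixels"][:,:,::-1])
E
```

```text
above t 13.88 tcp [ 0.5506 -0.3131  0.2196] open 1.000 F [-0.45  0.64  0.72]
empty (array([-0.26, -0.1 ,  0.12]), array([0.58, 0.44, 0.53]))
down t 16.18 tcp [ 0.5512 -0.3144  0.0686] open 1.000 F [-0.14 -0.08  0.06]
```

View pics/atBs.png

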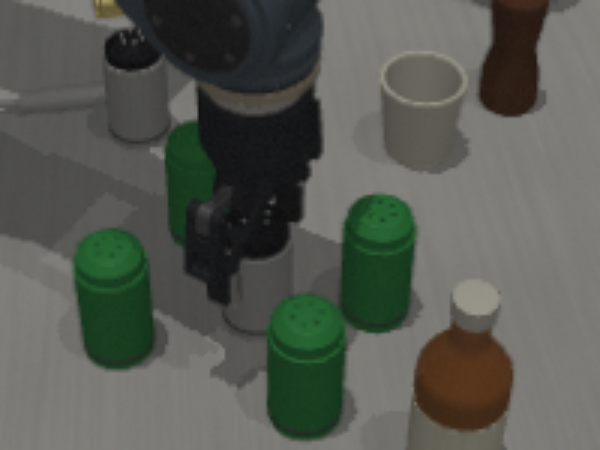

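The jaws straddle the second shaker, clear of all four green ones.

```bash
python3 - <<'E'
from h import *
z=ZG+.002
r.set_gripper(0.0,25); r.sleep(.2); st("closed")
r.move_linear([*B,z+.075],vel=.06); r.sleep(.4); st("lifted")
d=optics.get_image("side"); cv2.imwrite("pics/liftB.png",cv2.resize(d["pixels"][170:320,170:370,::-1],None,fx=3,fy=3))
w=fz(25); print("hold",w)
r.move_linear([*B,z+.008],vel=.08)
r.move_linear([*B,z+.0005],vel=.015)
r.sleep(.2)
for k in range(6):
    f=fz(6)[0]; st(f"k{k} {f[2]}")
    if f[2]>w[0][2]+1.0: break
    r.move_linear([*B,z-.0004*k],vel=.01)
r.set_gripper(1.0); r.sleep(.2); st("open")
r.move_linear([*B,.2],vel=.1); st("up")
E
```

```text
closed t 16.88 tcp [ 0.551  -0.3143  0.0683] open 0.608 F [-1.17 -0.16  5.24]
lifted t 18.68 tcp [ 0.5509 -0.3142  0.1429] open 0.611 F [ 0.    0.03 -1.08]
hold (array([ 0.03, -0.01, -1.36]), array([0.42, 0.51, 0.41]))
k0 -1.39 t 21.86 tcp [ 0.5509 -0.3142  0.0685] open 0.608 F [ 0.03  0.33 -0.9 ]
k1 3.89 t 22.36 tcp [ 0.551  -0.3143  0.0683] open 0.609 F [-1.77 -0.69  4.88]
open t 22.99 tcp [ 0.5509 -0.3142  0.068 ] open 1.001 F [0.09 0.07 0.06]
up t 24.46 tcp [ 0.5507 -0.314   0.1993] open 1.002 F [ 0.17  0.49 -0.07]
```

View pics/liftB.png

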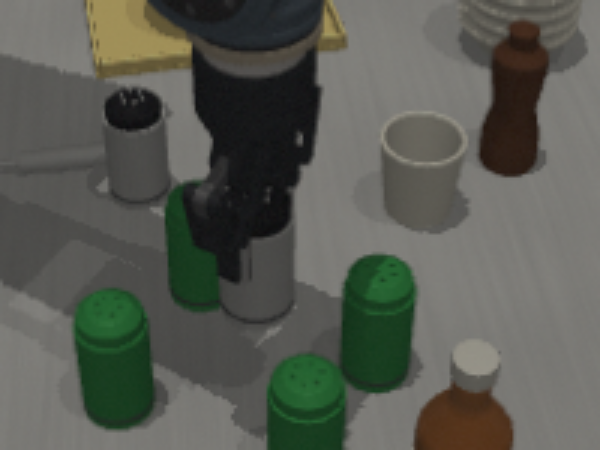

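The second shaker weighs 1.36 N (0.14 kg), so it's the light one, and it is set back. I now retake the heavy near shaker and carry it to the bowl.

```bash
python3 - <<'E'
from h import *
r.move_to([*A,.21],down(56))
r.move_linear([*A,ZG],vel=.1)
r.set_gripper(0.0,25); r.sleep(.2); st("closed")
r.move_linear([*A,ZG+.136],vel=.08); r.sleep(.3); st("lifted"); print(fz(10))
r.move_linear([*BOWL,ZG+.136],vel=.1); r.sleep(.5); st("bowl"); print(fz(10))
D={n:optics.get_image(n) for n in("top","side")}
for n in D: cv2.imwrite(f"pics/{n}2.png",D[n]["pixels"][:,:,::-1])
d=D["top"];C=cloud(d)
for (u,v) in [(371,212),(330,225),(368,179),(404,205),(375,256)]:
    yy,xx=np.mgrid[:384,:512]
    m=(np.hypot(xx-u,yy-v)<28)&(C[...,2]>.03);lab=cv2.connectedComponents(m.astype(np.uint8))[1];m=lab==lab[v,u]
    zt=np.percentile(C[...,2][m],98);q=C[m&(C[...,2]>zt-.006)]
    c,_=cv2.minEnclosingCircle(q[:,:2].astype(np.float32));print((u,v),"%.3f"%zt,np.round(c,4))
E
```

```text
closed t 27.57 tcp [ 0.4638 -0.1034  0.0664] open 0.607 F [-1.34 -0.8   5.88]
lifted t 29.72 tcp [ 0.4637 -0.1033  0.2019] open 0.607 F [-0.78 -0.26 -4.38]
(array([ 0.01,  0.12, -4.31]), array([0.58, 0.57, 0.33]))
bowl t 33.56 tcp [0.5212 0.1685 0.202 ] open 0.607 F [-0.13 -0.   -4.83]
(array([ 0.02,  0.03, -4.51]), array([0.36, 0.42, 0.54]))
(371, 212) 0.102 [ 0.5498 -0.3106]
(330, 225) 0.103 [ 0.4565 -0.1477]
(368, 179) 0.103 [ 0.5188 -0.1939]
(404, 205) 0.102 [ 0.5764 -0.3995]
(375, 256) 0.103 [ 0.4201 -0.2042]
```

View pics/side2.png

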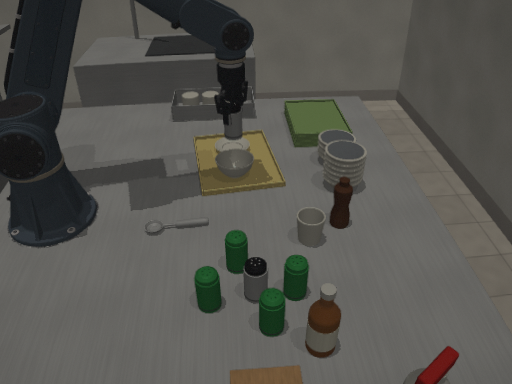

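View pics/top2.png

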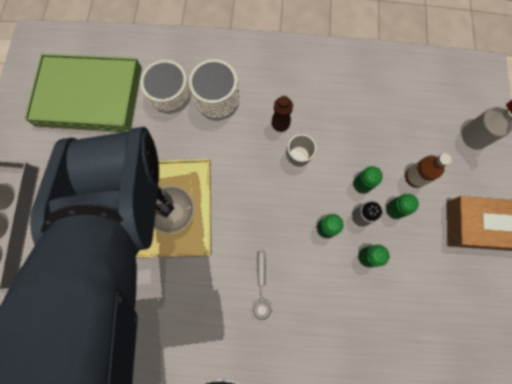

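Everything else looks unmoved in both pictures. The odd decoy figures come from my mask letting in zero-depth pixels, so I redo that check, compare against the first frames, and verify the held shaker's position.

```bash
python3 - <<'E'
from h import *
D={n:optics.get_image(n) for n in("top","side")}
d=D["top"];C=cloud(d);yy,xx=np.mgrid[:384,:512]
for (u,v) in [(371,212),(330,225),(368,179),(404,205),(375,256),(300,150)]:
    m=(np.hypot(xx-u,yy-v)<28)&(C[...,2]>.03)&(d["depth"]>0);lab=cv2.connectedComponents(m.astype(np.uint8))[1];m=lab==lab[v,u] if lab[v,u] else m
    zt=np.percentile(C[...,2][m],98);q=C[m&(C[...,2]>zt-.006)]
    c,_=cv2.minEnclosingCircle(q[:,:2].astype(np.float32));print((u,v),"%.3f"%zt,np.round(c,4))
s=D["side"];C=cloud(s)
# bowl rim in side view; held shaker's low body
m=(np.hypot(xx-235,yy-163)<32)&(C[...,2]>.055)&(C[...,2]<.066)&(s["depth"]>0);c,rr=cv2.minEnclosingCircle(C[m][:,:2].astype(np.float32));print("rim",np.round(c,4),rr)
m=(np.abs(xx-233)<14)&(yy>110)&(yy<142)&(C[...,2]>.10)&(C[...,2]<.17)&(s["depth"]>0);P=C[m];print("shaker z",np.percentile(P[:,2],[1,50]),"x",np.percentile(P[:,0],[2,50,98]),"near y",np.percentile(P[:,1],2))
T=s["camera_from_world"]
for p in([*BOWL,.136],[*BOWL,.06]):
    pc=T[:3,:3]@p+T[:3,3];print(p,cv2.projectPoints(pc[None],np.zeros(3),np.zeros(3),K(s),np.array(s["D"]))[0].ravel())
cv2.imwrite("pics/fin.png",cv2.resize(s["pixels"][70:200,160:300,::-1],None,fx=4,fy=4))
E
```

```text
(371, 212) 0.102 [ 0.5492 -0.3108]
(330, 225) 0.103 [ 0.5117 -0.2231]
(368, 179) 0.102 [ 0.6357 -0.3122]
(404, 205) 0.102 [ 0.5754 -0.4005]
(375, 256) 0.102 [ 0.4492 -0.3325]
(300, 150) 0.076 [ 0.6984 -0.1412]
rim [0.5207 0.1678] 0.06212834268808365
shaker z [0.13671827 0.15310822] x [0.49729921 0.5207662  0.54459046] near y 0.13970564021406373
[np.float64(0.5212), np.float64(0.1685), 0.136] [233.13070788 135.3722635 ]
[np.float64(0.5212), np.float64(0.1685), 0.06] [234.06223332 157.45878826]
```

View pics/fin.png

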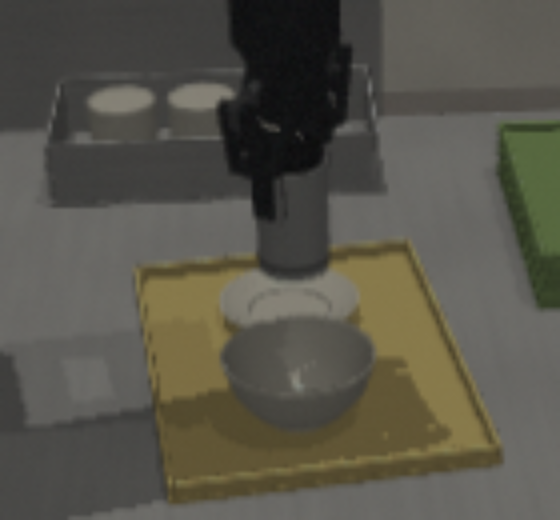

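The shaker hangs upright. Its foot is at z≈0.136, and it is centred at x 0.521 with near face y 0.140 (axis about 0.166). The bowl rim centre is (0.521, 0.168), so it is well centred, about 76 mm above the rim. The light shaker and bystanders are within 1–2 mm of where they were.

```bash
python3 - <<'E'
from h import *
st("before"); print(np.abs(r.current_qvel()).max()); r.hand_in(); st("after")
E
```

```text
before t 34.17 tcp [0.5212 0.1685 0.202 ] open 0.605 F [-0.24 -0.45 -4.27]
0.0008414998811435312
the job is handed in; nothing more can be done
the job is handed in; nothing more can be done
```

I weighed both shakers and handed in the job at about 34 s, with the heavier one held over the bowl. No verdict is reported.

- **Weighing:** I lifted each shaker about 7.5 cm. The one near the spoon weighed about 4.2 N (0.43 kg) and the one among the green look-alikes about 1.4 N (0.14 kg). Each went back upright where it stood before I took the next.
- **Final hold:** The heavy shaker hangs upright and still. The depth image put its axis within about 2 mm of the bowl's centre and its foot about 76 mm above the rim.
- **Everything else:** The light shaker, the green look-alikes I re-measured and the cup were within 1–2 mm of their first positions. I compared the remaining things only by eye, and they looked unmoved.
- **Checks that disagreed:**
  - The first time I set the heavy shaker down, it was still bearing its full weight on release, so it settled by a fraction of a millimetre. It stayed upright.
  - One position check gave wrong figures because it included pixels with no depth reading. Redone properly, it agreed.

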